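# Back off the carousel nut and swing the washer clear

## Robot

A 6-joint arm with a two-finger parallel gripper is mounted at the origin on the work surface. World frame = base frame: x ahead of the robot, y to its left, z up, the work surface at z = 0. Lengths are in m, angles in rad, forces in N, time in s.
With the tool pointing down it reaches from about 0.3 to 0.775 m from the base axis. Payload 14.6 kg.
Tool frame: the origin (TCP) lies between the finger pads; the fingertips stand 14 mm ahead of it and the grasp point (between the pads) lies 5 mm behind it; z points along the fingers, y is the line along which they close (so a half turn about z gives the same grasp; the last joint's range is limited). The gripper opens to 85 mm and grips with 20 to 120 N. Pads are 22 mm wide; open, the fingers measure 114 mm over their backs; the gripper's body (76 mm by 85 mm) begins 54 mm behind the grasp point. The pads swing forward as they close: fully open they stand 13 mm farther back than shut.
Start: joints at [1.205, 0.3, 1.521, -0, 1.321, -0.067], TCP at [0.162, 0.526, 0.207] pointing down, gripper open.
Joint ranges: [-3.03, 3.03], [-0.79, 2.21], [0.23, 2.52], [-1.04, 4.18], [0, 3.07], [-2.55, 2.55]. Speed limits (rad/s): [2.22, 2.22, 2.57, 3.14, 3.14, 3.14].

## Interface

Orientations are given as a unit quaternion [x, y, z, w].
In Python, from cell import bot, viewer, finder gives the robot as it stands. The module is installed in compiled form; this text tells all that it offers.
- The arm moves only by the tool drive_tool, never from a script. Its argument "motion" is a list that holds one entry, the list of rows, each a list of 5 numbers: the shift along the tool's x, y, z in mm, then the turn about the tool's z in degrees, then the closure, from 0 (fully open) to 1 (shut). In form: [[[dx, dy, dz, turn, gripper], ...]]. A call has 1 to 5 rows; each row shifts and turns the commanded pose from where the row before left it, along the tool's axes as they then stand; what a row does not reach is not made up. A row lasts 1/12 s, in which the tool goes at most 41.7 mm and 7.16 degrees, less where a joint would pass 70% of its speed; a pose out of reach is approached as far as the arm can. A call with a gripper value outside its range is refused whole. The fingers move at their own pace and stop on an object; "squeeze" is the grip in N (left out, the last holds). Time passes only in rows, so rows that do not move let the fingers close. It gives the time, the measured TCP pose, the force, the opening and the grip force at its end, in the units of the state.
- bot.state(): the state, without advancing time (a new reading comes with each control period).
- viewer.capture(name): name is "side" or "top" or "wrist"; returns (picture, depth): 480x640x3 uint8, red, green, blue; 480x640 float32, m along the optical axis (not along the pixel's ray), 0 where there is no reading.
- viewer.camera_params(name): a dict with "fovy" (degrees; the focal length in pixels is half the picture's height over the tangent of half this angle, whatever the lens; pixels are square), "cx", "cy" (the principal point, pixels), "world_from_camera" (4x4, takes a point from camera to world coordinates); the wrist camera has in their place "tool_from_camera" (4x4, takes a point from camera to tool coordinates, whose origin is the TCP and whose axes are the flange's). Camera axes: x right, y down, z forward; pixel columns grow to the right and rows downward; lengths in m; the calibration is good to about 2 mm. A picture is of the moment at which its call begins: read the wrist's pose just before it. camera_params takes no time and is no camera call.
- bot.sign_off(): hands the job in; it is judged then, once.
Trained networks look in the newest picture that a camera, given by its name, has taken for a name from the list of things; names that differ only in an ending like _2 or _b are one class to them, and where a whole thing is asked for, a point or a joint stands for the part that bears it (a point fixed in the world has none). Each returns a list of dicts, best first, with "conf" (0 to 1); they miss things now and then, are a little off and sometimes report something else, mostly with a low value. They report only what shows in the picture. A call takes as long as a camera call.
- finder.boxes_of(camera, label): "uv" ([column, row] in pixels, amid what is visible of it).
- finder.pinpoint(camera, label): "uv" ([column, row] in pixels: a listed point, or the origin of a listed thing).
The state is a dict: "t": time; "joint_pos": joint angles; "joint_velocities": joint speeds; "effort": joint torques, N m; "ee_pos": TCP position; "tcp_rot": TCP orientation; "wrist_force": force on the tool from outside, world axes, zero at the start; "wrist_torque": the same for the moment, N m; "finger_gap": finger opening in m; "finger_force": force on a finger pad.
Only numpy, scipy, OpenCV 4.12 (cv2) and the standard library are available. Lean on these libraries where they do the work, as an engineer would, in place of code of your own. Each camera call takes 0.05 s, during which the arm holds its last target. There are 200 camera calls.

## Task

Free the sampler's vial carousel for lifting off: roll a fingertip round the outside of the knurled rim of its central nut, anticlockwise seen from above, until the nut has backed off two full turns, to within a quarter turn. Then push the swing washer under it by its thumb pin, anticlockwise about its pivot screw, until the whole washer lies clear of the nut seen from above. Do it with the fingertips only: do not straddle or grip the nut or the pin, and leave the vials and the things on the bench where they are.

Things in the scene. Friction and masses are not known exactly. Their poses are not given: they have to be found in the camera images.
- nut (a joint): turn of the knurled nut, rad: 0 = finger tight (where it starts), growing as it is backed off anticlockwise seen from above; right-hand thread, 3 mm of rise a turn, so two turns are 12.57 rad. It is only finger tight: about 0.03 N m turns it, and it stays where it is left. A black witness line 6 mm wide across its top from near the middle to the rim and down the rim shows its angle
- nut_center (a point): centre of the nut's knurled rim, on the upright axis, half-way up the rim. Bright steel rim 56 mm in diameter and 16 mm high; it starts 28 mm above the hub's flat top and rises with the nut. Below the rim is a neck 34 mm in diameter; above it the fixed threaded spindle, 17 mm in diameter, stands up to 55 mm above the hub's top. The point's x axis points along the witness line and turns with the nut
- washer (a joint): swing of the washer about its pivot screw, rad: 0 = fully in under the nut (start), growing anticlockwise seen from above to a stop at 1.5; the whole washer is clear of the nut from 1.2 on. The nut's collar sits 4 mm deep in a recess of the washer and locks it until the nut is about one and a half turns loose; then about 0.06 N m moves it and it stays where it is left
- washer_pin (a point): centre of the top of the thumb pin of the swing washer: a steel pin 10 mm in diameter standing 10 mm above the washer's dark ear, 110 mm from the pivot. The washer is a dark C-shaped plate 8 mm thick lying on the hub: head of 36 mm radius round the spindle, narrow neck to the pivot, and on the far side an ear 14 mm wide that carries the pin 50 mm from the nut's axis; pin top 18 mm above the hub's top. Beside the ear the flat hub is free
- washer_pivot (a point): the washer's pivot: a slotted screw head 18 mm in diameter, rising 5 mm above this point, 60 mm from the nut's axis and opposite the thumb pin at the start; this point is on the pivot's axis at the washer's top, 8 mm above the hub's top
- hub (a point): centre of the flat top of the carousel's hub, on the nut's axis; light grey disc of 108 mm radius, 145 mm above the bench; the cream sampler base under the carousel is 350 x 360 mm and 95 mm high. Outside it a ring of twenty vial cups, level with the hub's top, centred 134 mm from the axis, some holding vials that stand up to 39 mm above the hub's top. The x axis points at the place of the thumb pin at the start, from the pivot across the nut; z is up
- vial0_mid (a point): bystander: middle of a glass crimp-top vial, 23 mm in diameter, 75 mm high, standing loose in a cup of the carousel
- vial1_mid (a point): bystander: another such loose vial in the carousel
- vial2_mid (a point): bystander: another such loose vial in the carousel
- reagent: bystander: small amber bottle, 48 mm in diameter, 85 mm high, on the bench; origin under its centre
- rack: bystander: white rack of small vials, 70 x 130 mm, 50 mm high, on the bench; origin under its centre
- septa: bystander: small jar, 52 mm in diameter, 50 mm high, on the bench; origin under its centre
- wrench: bystander: wrench 140 mm long lying on the bench
- beaker: bystander: open glass beaker, 68 mm in diameter, 90 mm high, on the bench; origin under its centre

How it is judged:
By the outcome, as a careful person would: the job done as asked, in the order asked, and still so for the second after the job is handed in, with the robot touching nothing.
It also fails if it takes over 72 s, if anything falls off the work surface, if the arm or the gripper's body presses on something with over 40 N, if the wrist force passes 120 N, or if a joint passes its speed limit or range.

## Working session

There is one attempt and no reset: what is moved stays moved. The work goes in short steps, Python scripts to look and compute and a tool call to move; the robot and the scene stay as the last step left them, time stands still between calls to the robot, and variables do not carry over. Pictures are saved under pics/ and viewed, at most 10 in all, crops included, and the job is handed in when it is done.

Besides the shell and the picture viewer there is one more tool, called after "Call:" in YAML: its name, and indented under it one key for each argument. drive_tool: Moves the arm, as the interface text tells. Its arguments: {"type":"object","properties":{"motion":{"type":"array","items":{"type":"array","items":{"type":"array","items":{"type":"number"}}}},"squeeze":{"type":"number"}},"required":["motion"]}

```bash
mkdir -p pics; cat > h.py <<'E'
import numpy as np, cv2
from cell import bot, viewer, finder
from scipy.spatial.transform import Rotation as R
def T(cam):
    p=viewer.camera_params(cam)
    if 'world_from_camera' in p: return p,np.array(p['world_from_camera'])
    s=bot.state(); W=np.eye(4); W[:3,:3]=R.from_quat(s['tcp_rot']).as_matrix(); W[:3,3]=s['ee_pos']
    return p,W@np.array(p['tool_from_camera'])
def ray(cam,uv):
    p,M=T(cam); f=240/np.tan(np.radians(p['fovy'])/2)
    d=M[:3,:3]@np.array([(uv[0]-p['cx'])/f,(uv[1]-p['cy'])/f,1]); return M[:3,3],d
def at_z(cam,uv,z):
    o,d=ray(cam,uv); return o+d*(z-o[2])/d[2]
def at_d(cam,uv,dep):
    o,d=ray(cam,uv); u,v=int(round(uv[0])),int(round(uv[1])); return o+d*dep[v,u]
E
python3 - <<'E'
from h import *
s=bot.state(); print(s['t'],s['ee_pos'],s['tcp_rot'],s['finger_gap'],s['wrist_force'])
for c in ['top','side']:
    im,d=viewer.capture(c); cv2.imwrite(f'pics/{c}0.png',im[...,::-1]); np.save(f'{c}0.npy',d)
    for l in ['nut_center','washer_pin','washer_pivot','hub','vial0_mid','reagent','rack','beaker']:
        r=finder.pinpoint(c,l)
        for q in r[:3 if 'vial' in l else 1]: print(c,l,round(q['conf'],2),np.round(q['uv'],1),np.round(at_d(c,q['uv'],d),3))
    print(np.round(T(c)[1],3).tolist())
print(bot.state()['t'])
E
```

```text
0.0 [0.16180269 0.52536141 0.20681051] [ 1.48853397e-01  9.88859086e-01 -5.95276186e-04 -1.41599752e-04] 0.08524382473079672 [0.14935614 0.19027393 0.36159559]
top nut_center 0.62 [321.8 224.8] [ 0.568 -0.001  0.198]
top washer_pin 0.9 [310.7 241.9] [0.53  0.026 0.162]
top washer_pivot 0.97 [335.9 205.4] [ 0.624 -0.038  0.159]
top hub 0.69 [320.6 226.1] [0.564 0.002 0.201]
top vial0_mid 0.49 [309.8 280. ] [0.434 0.028 0.18 ]
top reagent 0.57 [123.3 309.4] [0.362 0.528 0.054]
top rack 0.7 [156.3 237.6] [0.558 0.454 0.034]
top beaker 0.63 [502.6 305.7] [ 0.37  -0.481  0.083]
[[-0.001, -0.993, 0.116, 0.384], [-1.0, 0.0, -0.009, 0.024], [0.009, -0.116, -0.993, 1.334], [0.0, 0.0, 0.0, 1.0]]
side nut_center 0.6 [328.7 218. ] [0.564 0.004 0.178]
side washer_pin 0.82 [316.2 222.9] [0.529 0.02  0.151]
side washer_pivot 0.98 [351.9 228.7] [ 0.627 -0.034  0.157]
side hub 0.66 [331.9 226.4] [ 0.566 -0.032  0.175]
side vial0_mid 0.38 [286.1 227.1] [ 0.432 -0.014  0.18 ]
side reagent 0.75 [251.5 175.7] [0.37  0.524 0.006]
side rack 0.85 [303.1 179.3] [0.563 0.425 0.03 ]
side beaker 0.76 [299.3 429.9] [ 0.373 -0.545  0.046]
[[0.977, -0.132, 0.168, 0.312], [-0.213, -0.659, 0.721, -0.976], [0.016, -0.74, -0.672, 1.021], [0.0, 0.0, 0.0, 1.0]]
0.9
```

View pics/top0.png

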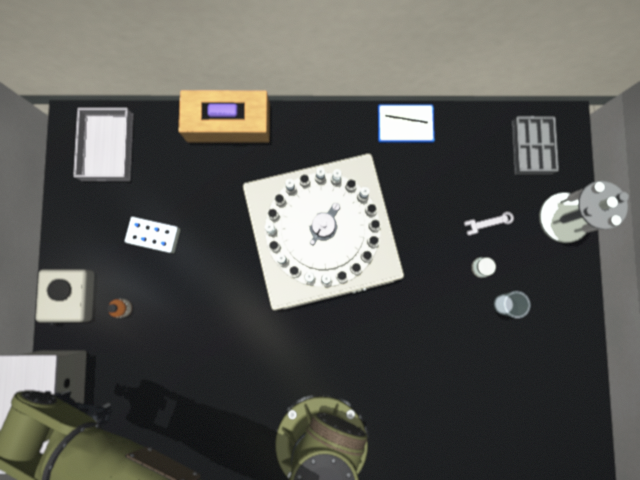

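View pics/side0.png

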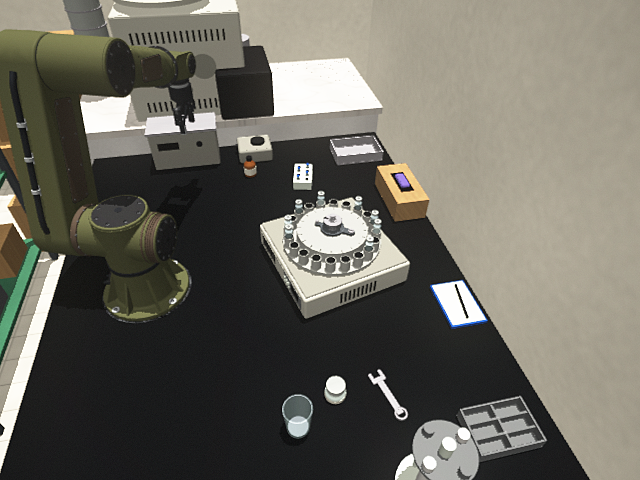

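Top view: carousel centre is at about (322,225), the pin at (311,242) and the pivot at (336,205). This agrees with the side view, giving a hub near (0.572,-0.003). I'll raise, square up the tool and shut the gripper, then move in for a wrist view.

Call:
drive_tool:
  motion:
    - [[0,0,-25,-3.4,1],[0,0,-25,-3.4,1],[0,0,-25,-3.4,1],[0,0,-25,-3.4,1],[0,0,-10,-3.5,1]]
  squeeze: 20

```text
t: 1.32
ee_pos: [0.1621, 0.5261, 0.321]
tcp_rot: [-0.001, 1.0, 0.002, 0.001]
wrist_force: [0.0, -1.0, -0.1]
finger_gap: 0.026
finger_force: 0.0
```

Call:
drive_tool:
  motion:
    - [[-20,-30,0,0,1],[-20,-30,0,0,1],[-20,-30,0,0,1],[-20,-30,0,0,1],[-20,-30,0,0,1]]

```text
t: 1.73
ee_pos: [0.2623, 0.3741, 0.3175]
tcp_rot: [-0.0, 1.0, 0.0, 0.0]
wrist_force: [0.4, 0.6, 0.7]
finger_gap: 0.0003
finger_force: 0.0
```

Call:
drive_tool:
  motion:
    - [[-20,-30,0,0,1],[-20,-30,0,0,1],[-20,-30,0,0,1],[-20,-30,0,0,1],[-20,-30,0,0,1]]

```text
t: 2.15
ee_pos: [0.3624, 0.2239, 0.3176]
tcp_rot: [0.0, 1.0, 0.0, 0.0]
wrist_force: [0.4, 0.7, -0.5]
finger_gap: -0.0001
finger_force: 0.0
```

```bash
python3 - <<'E'
from h import *
p=viewer.camera_params('wrist'); print(p['fovy'],p['cx'],p['cy'],np.round(p['tool_from_camera'],3).tolist())
s=bot.state(); print(s['t'],s['ee_pos'],s['tcp_rot'],s['finger_gap'],s['joint_pos'])
E
```

```text
62.86346575022023 318.56668510300256 237.38792837298777 [[-0.001, -0.951, -0.309, 0.079], [1.0, -0.001, -0.0, 0.001], [-0.0, -0.309, 0.951, -0.166], [0.0, 0.0, 0.0, 1.0]]
2.15 [0.36235753 0.22391206 0.31763228] [1.00541440e-04 9.99999944e-01 1.38736695e-04 2.85902368e-04] -9.596343051591806e-05 [ 4.67476220e-01 -5.02934638e-02  1.66057104e+00 -1.00442081e-05
  1.53067958e+00 -1.10311862e+00]
```

Call:
drive_tool:
  motion:
    - [[-22,-35,0,0,1],[-22,-35,0,0,1],[-22,-35,0,0,1],[-22,-35,0,0,1],[-20,-35,0,0,1]]

```text
t: 2.57
ee_pos: [0.4705, 0.0484, 0.3175]
tcp_rot: [0.0, 1.0, 0.0, 0.0]
wrist_force: [1.1, 1.1, 0.7]
finger_gap: -0.0001
finger_force: 0.0
```

Call:
drive_tool:
  motion:
    - [[0,-19,0,0,1],[0,0,0,0,1],[0,0,0,0,1]]

```text
t: 2.82
ee_pos: [0.4698, 0.0308, 0.3173]
tcp_rot: [0.001, 1.0, 0.0, -0.0]
wrist_force: [-0.2, 0.1, 0.6]
finger_gap: 0.0003
finger_force: 0.0
```

```bash
cat > look.py <<'E'
from h import *
import sys
s=bot.state(); print(s['t'],np.round(s['ee_pos'],4),np.round(s['wrist_force'],1))
c='wrist'; im,d=viewer.capture(c); n=sys.argv[1]; cv2.imwrite(f'pics/{n}.png',im[...,::-1]); np.save(n+'.npy',d)
Z={'nut_center':.173,'washer_pin':.163,'washer_pivot':.153,'hub':.145}
for l in sys.argv[2:]:
    for q in finder.pinpoint(c,l)[:5 if 'vial' in l else 1]:
        print(l,round(q['conf'],2),np.round(q['uv'],1),'depth',np.round(at_d(c,q['uv'],d),4),'z',np.round(at_z(c,q['uv'],Z[l]),4) if l in Z else '')
E
python3 look.py w1 nut_center washer_pin washer_pivot hub vial0_mid
```

```text
2.8167 [0.4698 0.0308 0.3173] [-0.2  0.1  0.6]
nut_center 0.96 [282.4 323.3] depth [0.4628 0.0203 0.3593] z [0.5719 0.0008 0.173 ]
washer_pin 0.8 [312.5 276.7] depth [0.5309 0.0281 0.1632] z [0.531  0.0281 0.163 ]
washer_pivot 0.91 [248.4 359. ] depth [ 0.6198 -0.0344  0.158 ] z [ 0.6234 -0.0355  0.153 ]
hub 0.7 [282.4 311.8] depth [0.556  0.0023 0.1811] z [ 0.5758 -0.0014  0.145 ]
vial0_mid 0.63 [318.5 173.9] depth [0.4367 0.0334 0.1842] z
```

View pics/w1.png

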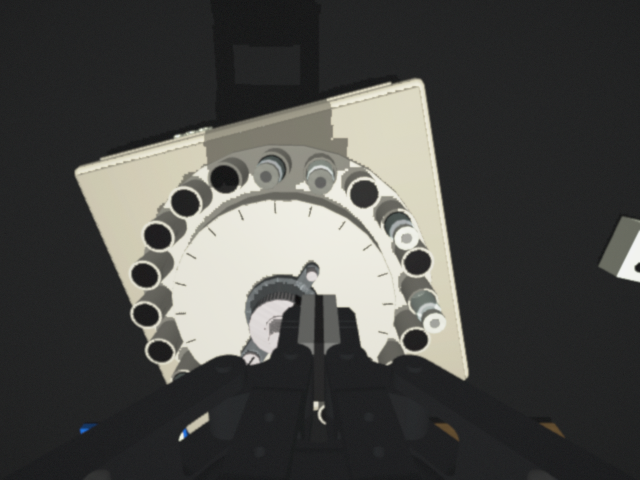

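Wrist view: the fingers hide the spindle around (320,340). The pin shows at (312,270) and the ring of vials and cups is clear. I'll move past the nut for an unobstructed view and measure the closed fingertip by depth.

Call:
drive_tool:
  motion:
    - [[-35,0,0,0,1],[-35,0,0,0,1],[-35,0,0,0,1],[-35,0,0,0,1],[-20,0,0,0,1]]

```text
t: 3.53
ee_pos: [0.6319, 0.0321, 0.3162]
tcp_rot: [-0.0, 1.0, 0.0, -0.001]
wrist_force: [-0.4, 1.2, -1.0]
finger_gap: -0.0003
finger_force: 0.0
```

Call:
drive_tool:
  motion:
    - [[0,0,0,0,1],[0,0,0,0,1]]

```text
t: 3.7
ee_pos: [0.6301, 0.0321, 0.3162]
tcp_rot: [-0.0, 1.0, 0.0, -0.001]
wrist_force: [-0.1, -0.1, -0.7]
finger_gap: 0.0
finger_force: 0.0
```

```bash
python3 look.py w2 nut_center washer_pin washer_pivot hub vial0_mid; python3 - <<'E'
from h import *
d=np.load('w2.npy'); p=viewer.camera_params('wrist'); f=240/np.tan(np.radians(p['fovy'])/2); M=np.array(p['tool_from_camera'])
v,u=np.mgrid[0:480,0:640]; P=np.stack([(u-p['cx'])/f*d,(v-p['cy'])/f*d,d],-1)@M[:3,:3].T+M[:3,3]
m=(d>0)&(abs(P[...,0])<.06)&(abs(P[...,1])<.06)
for a in range(-30,20,4):
    k=m&(P[...,2]*1e3>=a)&(P[...,2]*1e3<a+4)
    if k.sum()>3: q=P[k]*1e3; print(a,k.sum(),'x',np.percentile(q[:,0],[1,50,99]).round(1),'y',np.percentile(q[:,1],[1,99]).round(1))
E
```

```text
3.7 [0.6301 0.0321 0.3162] [-0.1 -0.1 -0.7]
nut_center 0.62 [275.6 140.7] depth [0.5704 0.003  0.2018] z [ 5.725e-01 -1.000e-04  1.730e-01]
washer_pin 0.73 [308.2  81.1] depth [0.5293 0.0252 0.1656] z [0.5291 0.0251 0.163 ]
washer_pivot 0.94 [237.9 195.3] depth [ 0.6179 -0.0347  0.1604] z [ 0.6195 -0.0363  0.153 ]
-30 117 x [ 6.7 10.9 11.6] y [-9.3 10.8]
```

View pics/w2.png

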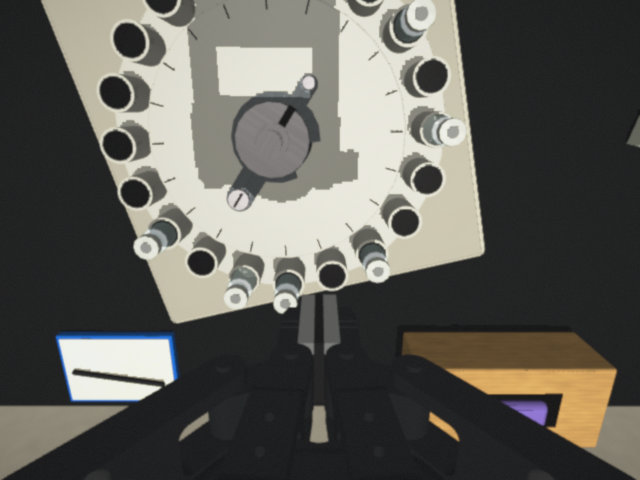

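Wrist view: the witness line runs from about (280,125) to (295,105), pointing at the pin at (308,82). The pivot is at (238,200) and the nut centre at about (272,138). The fingertip's top edge is at row 294, so I'll check its geometry in the depth image.

```bash
python3 - <<'E'
from h import *
d=np.load('w2.npy'); p=viewer.camera_params('wrist'); f=240/np.tan(np.radians(p['fovy'])/2); M=np.array(p['tool_from_camera'])
im=cv2.imread('pics/w2.png')
for v in list(range(286,312,3))+[320,340,360]:
    o=[]
    for u in (290,306,319,331,348):
        z=d[v,u]; o.append((im[v,u].mean().round().astype(int).item(),(1e3*(M[:3,:3]@np.array([(u-p['cx'])/f*z,(v-p['cy'])/f*z,z])+M[:3,3])).round(0).tolist() if z else 0))
    print(v,o)
cv2.imwrite('pics/w2c.png',cv2.resize(im[270:400,250:390],None,fx=5,fy=4.6,interpolation=cv2.INTER_CUBIC))
E
```

```text
286 [(166, [-68.0, -24.0, 149.0]), (193, [-102.0, -13.0, 222.0]), (197, [-102.0, 1.0, 221.0]), (41, [-78.0, 13.0, 170.0]), (50, [-146.0, 41.0, 317.0])]
289 [(142, [-70.0, -24.0, 148.0]), (192, [-105.0, -13.0, 221.0]), (192, [-106.0, 1.0, 223.0]), (197, [-81.0, 13.0, 171.0]), (35, [-151.0, 41.0, 316.0])]
292 [(97, [-68.0, -23.0, 137.0]), (191, [-109.0, -13.0, 222.0]), (71, [-156.0, 2.0, 317.0]), (40, [-154.0, 18.0, 315.0]), (36, [-155.0, 41.0, 316.0])]
295 [(222, [-69.0, -23.0, 133.0]), (99, [11.0, -4.0, -27.0]), (30, [11.0, 1.0, -27.0]), (84, [11.0, 6.0, -28.0]), (36, [-160.0, 41.0, 317.0])]
298 [(228, [-71.0, -23.0, 133.0]), (92, [11.0, -4.0, -31.0]), (28, [11.0, 1.0, -30.0]), (92, [10.0, 6.0, -29.0]), (38, [-164.0, 41.0, 317.0])]
301 [(221, [-74.0, -23.0, 133.0]), (91, [10.0, -4.0, -32.0]), (30, [11.0, 1.0, -33.0]), (91, [11.0, 6.0, -32.0]), (36, [-169.0, 41.0, 318.0])]
304 [(187, [-77.0, -23.0, 134.0]), (92, [11.0, -4.0, -35.0]), (29, [12.0, 1.0, -37.0]), (92, [11.0, 6.0, -36.0]), (36, [-174.0, 41.0, 319.0])]
307 [(117, [7.0, -10.0, -30.0]), (92, [11.0, -4.0, -38.0]), (29, [11.0, 1.0, -37.0]), (92, [11.0, 6.0, -37.0]), (32, [8.0, 12.0, -32.0])]
310 [(32, [7.0, -10.0, -32.0]), (92, [11.0, -3.0, -40.0]), (28, [11.0, 1.0, -39.0]), (92, [11.0, 5.0, -41.0]), (34, [7.0, 12.0, -32.0])]
320 [(38, [7.0, -9.0, -40.0]), (92, [11.0, -3.0, -47.0]), (28, [11.0, 1.0, -46.0]), (92, [11.0, 5.0, -47.0]), (36, [7.0, 12.0, -40.0])]
340 [(31, [7.0, -8.0, -53.0]), (91, 0), (27, [11.0, 1.0, -59.0]), (91, [11.0, 5.0, -59.0]), (33, [7.0, 11.0, -53.0])]
360 [(32, [12.0, -7.0, -71.0]), (33, [12.0, -3.0, -70.0]), (38, [5.0, 1.0, -60.0]), (32, 0), (34, [13.0, 9.0, -72.0])]
```

View pics/w2c.png

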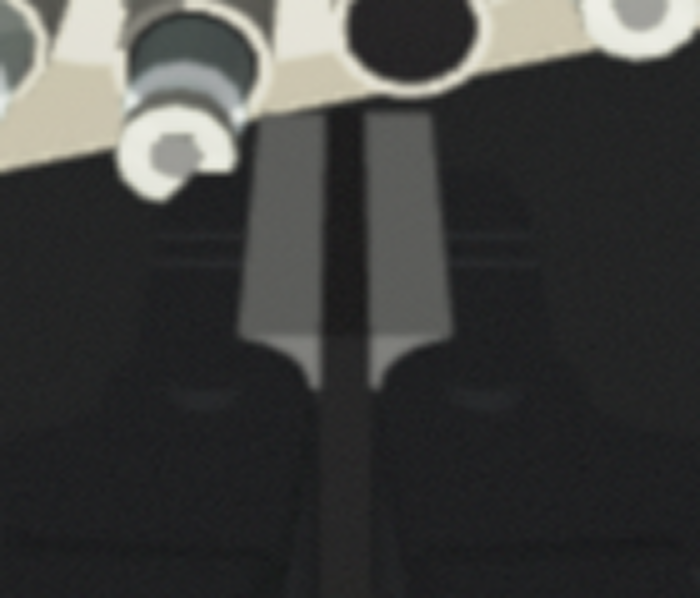

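The crop shows two grey pads and their dark backs. By depth the tip seems to be at z≈-27 relative to the TCP, not the +14 stated, so I'll check with the side camera.

```bash
python3 - <<'E'
from h import *
s=bot.state(); im,d=viewer.capture('side'); im=im[...,::-1].copy()
p,M=T('side'); f=240/np.tan(np.radians(p['fovy'])/2); I=np.linalg.inv(M)
def pr(w): c=I[:3,:3]@w+I[:3,3]; return np.array([p['cx']+f*c[0]/c[2],p['cy']+f*c[1]/c[2]]),c[2]
e=np.array(s['ee_pos']); q=pr(e)[0]; x0,y0=int(q[0])-40,int(q[1])-30
c=cv2.resize(im[y0:y0+60,x0:x0+80],None,fx=9,fy=9,interpolation=cv2.INTER_CUBIC)
for dz,col in ((-.014,(0,0,255)),(0,(0,255,0)),(.027,(255,0,0))):
    a,dep=pr(e+[0,0,dz]); a=(a-[x0,y0])*9+4; cv2.line(c,(int(a[0])-90,int(a[1])),(int(a[0])-30,int(a[1])),col,1); print(dz,a,dep)
cv2.imwrite('pics/s2c.png',c)
E
```

```text
-0.014 [362.8969926 312.9056674] 1.2615129784308659
0 [365.56019907 276.05785108] 1.2521021340249638
0.027 [370.81109963 203.40699892] 1.2339526483850098
```

View pics/s2c.png

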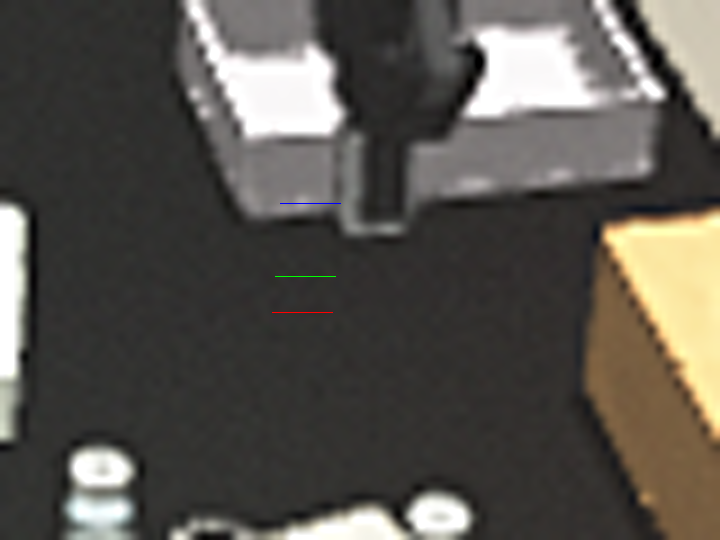

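Side view: the pads end about 20 mm above the TCP mark, so the fingertips sit well behind the stated point, at tool z≈-22 to -27. Before going low I'll measure the rest of the gripper's profile from the same depth picture.

```bash
python3 - <<'E'
from h import *
d=np.load('w2.npy'); p=viewer.camera_params('wrist'); f=240/np.tan(np.radians(p['fovy'])/2); M=np.array(p['tool_from_camera'])
v,u=np.mgrid[0:480,0:640]; P=(np.stack([(u-p['cx'])/f*d,(v-p['cy'])/f*d,d],-1)@M[:3,:3].T+M[:3,3])*1e3
m=(d>0)&(d<.16)
for a in range(-26,-150,-8):
    k=m&(P[...,2]<=a)&(P[...,2]>a-8)
    if k.sum()>3: q=P[k]; print(a,k.sum(),'x',np.percentile(q[:,0],[1,50,99]).round(1),'y',np.percentile(q[:,1],[1,99]).round(1))
t=np.load('top0.npy')
E
```

```text
-26 434 x [ 6.5 10.8 11.6] y [-11.   13.2]
-34 765 x [ 6.3  7.7 11.6] y [-12.3  14.3]
-42 933 x [ 6.3  7.8 11.6] y [-12.3  14.3]
-50 859 x [ 6.4 10.7 11.7] y [-12.3  14.4]
-58 1318 x [-10.4   8.5  13.2] y [-16.6  18.4]
-66 3721 x [-9.6 11.8 14. ] y [-30.7  32.8]
-74 9099 x [-8.4  9.5 13.6] y [-36.1  38.2]
-82 6625 x [-8.9 11.5 17.1] y [-42.7  44.5]
-90 10783 x [-7.  11.8 17.7] y [-48.4  50.5]
-98 13322 x [ 2.2 11.9 17.8] y [-54.9  57. ]
-106 7154 x [10.3 16.4 18.1] y [-57.8  59.8]
```

Call:
drive_tool:
  motion:
    - [[29,17,15,0,1],[28,16,15,0,1],[0,0,35,0,1],[0,0,35,0,1],[0,0,30,0,1]]

```text
t: 4.47
ee_pos: [0.5719, 0.0647, 0.1862]
tcp_rot: [-0.0, 1.0, 0.0, 0.0]
wrist_force: [1.9, -0.5, -0.5]
finger_gap: -0.0001
finger_force: 0.0
```

Call:
drive_tool:
  motion:
    - [[0,0,20,0,1],[0,0,10,0,1],[0,0,10,0,1],[0,0,5,0,1],[0,0,3,0,1]]

```text
t: 4.88
ee_pos: [0.573, 0.0645, 0.1397]
tcp_rot: [0.0, 1.0, 0.0, 0.0]
wrist_force: [0.0, 0.1, -0.2]
finger_gap: -0.0002
finger_force: 0.0
```

Call:
drive_tool:
  motion:
    - [[0,0,4,0,1],[0,0,3,0,1],[0,0,3,0,1],[0,0,2,0,1],[0,0,2,0,1]]

```text
t: 5.3
ee_pos: [0.5728, 0.0645, 0.1254]
tcp_rot: [0.0, 1.0, 0.0, 0.0]
wrist_force: [0.6, -0.8, 0.6]
finger_gap: -0.0002
finger_force: 0.0
```

Call:
drive_tool:
  motion:
    - [[0,0,1,0,1],[0,0,1,0,1],[0,0,0,0,1]]

```text
t: 5.55
ee_pos: [0.5727, 0.0645, 0.1232]
tcp_rot: [0.0, 1.0, -0.0, -0.0]
wrist_force: [0.4, 0.1, 0.1]
finger_gap: -0.0002
finger_force: 0.0
```

Call:
drive_tool:
  motion:
    - [[0,0,1,0,1],[0,0,1,0,1],[0,0,1,0,1],[0,0,0,0,1]]

```text
t: 5.88
ee_pos: [0.5729, 0.0645, 0.1212]
tcp_rot: [0.0, 1.0, 0.0, 0.0]
wrist_force: [-4.2, -1.5, 7.5]
finger_gap: 0.0
finger_force: 4.0
```

Call:
drive_tool:
  motion:
    - [[0,0,1,0,1],[0,0,1,0,1],[0,0,0,0,1]]

```text
t: 6.13
ee_pos: [0.573, 0.0645, 0.1211]
tcp_rot: [0.0, 1.0, -0.0, 0.001]
wrist_force: [-13.9, -1.7, 26.3]
finger_gap: -0.0003
finger_force: 13.2
```

The hub touch occurs at TCP z=0.1213, so the tips are 23.7 mm behind the TCP. I'll raise to rim height (tip 0.168) and feel for the rim from the +y side.

Call:
drive_tool:
  motion:
    - [[0,0,-14,0,1],[0,0,-12,0,1],[0,-12,0,0,1],[0,-8,0,0,1],[0,0,0,0,1]]

```text
t: 6.55
ee_pos: [0.5725, 0.0426, 0.1437]
tcp_rot: [0.001, 1.0, -0.0, -0.0]
wrist_force: [-0.2, 0.6, -1.0]
finger_gap: -0.0005
finger_force: 0.0
```

Call:
drive_tool:
  motion:
    - [[0,-2,0,0,1],[0,-1,0,0,1],[0,0,0,0,1]]

```text
t: 6.8
ee_pos: [0.5726, 0.0413, 0.1439]
tcp_rot: [0.0, 1.0, -0.0, -0.0]
wrist_force: [0.8, -0.4, 0.6]
finger_gap: -0.0002
finger_force: 0.0
```

Call:
drive_tool:
  motion:
    - [[0,-1,0,0,1],[0,-1,0,0,1],[0,0,0,0,1]]

```text
t: 7.05
ee_pos: [0.5727, 0.0394, 0.1443]
tcp_rot: [0.0, 1.0, -0.0, -0.0]
wrist_force: [-0.2, -0.6, 0.1]
finger_gap: -0.0
finger_force: 0.0
```

Call:
drive_tool:
  motion:
    - [[0,-1,0,0,1],[0,0,0,0,1]]

```text
t: 7.22
ee_pos: [0.5727, 0.0385, 0.1444]
tcp_rot: [0.0, 1.0, 0.0, 0.0]
wrist_force: [0.4, -0.5, 0.1]
finger_gap: -0.0001
finger_force: 0.0
```

Call:
drive_tool:
  motion:
    - [[0,-1,0,0,1],[0,0,0,0,1]]

```text
t: 7.38
ee_pos: [0.5727, 0.0379, 0.1445]
tcp_rot: [0.0, 1.0, 0.0, 0.0]
wrist_force: [-0.1, 5.0, -0.1]
finger_gap: 0.0002
finger_force: 2.1
```

Call:
drive_tool:
  motion:
    - [[0,-1,0,0,1],[0,0,0,0,1]]

```text
t: 7.55
ee_pos: [0.5728, 0.0374, 0.1446]
tcp_rot: [-0.0, 1.0, 0.001, 0.0]
wrist_force: [-0.6, 9.4, 0.9]
finger_gap: 0.0
finger_force: 4.3
```

Call:
drive_tool:
  motion:
    - [[0,-1,0,0,1],[0,0,0,0,1]]

```text
t: 7.72
ee_pos: [0.5728, 0.0369, 0.1447]
tcp_rot: [-0.0, 1.0, 0.001, 0.0]
wrist_force: [-0.0, 13.0, 3.3]
finger_gap: 0.0001
finger_force: 6.4
```

Contact at y≈0.038, about 4 N per commanded mm. Next I'll plan the orbit: tool orientation fixed, fingertip outline rolled round the rim, pressed about 2.5 mm.

```bash
cat > plan.py <<'E'
import numpy as np
def path(C,press,hx=11,hy=10.6,step=8,n=60,R=28.):
    # finger hull seen from the TCP, mm; returns commanded TCP points from azimuth 90, anticlockwise
    H=np.array([(hx,7.4),(7,hy),(-7,hy),(-hx,7.4),(-hx,-7.4),(-7,-hy),(7,-hy),(hx,-7.4)])
    al=np.radians(np.arange(90,90+720,.25)); r=R-press
    P=[]
    for a in al:
        nn=np.array([np.cos(a),np.sin(a)]); v=H[np.argmax(H@-nn-1e-6*np.arange(8))]; P.append(np.array(C)+r*nn-v)
    P=np.array(P)
    s=np.r_[0,np.cumsum(np.linalg.norm(np.diff(P,axis=0),axis=1))]
    q=np.arange(0,n)*step
    return np.c_[np.interp(q,s,P[:,0]),np.interp(q,s,P[:,1])], np.interp(q,s,np.degrees(al))
E
python3 - <<'E'
from plan import *
P,a=path((572.7,-.5),2.5)
P0=np.array([572.8,34.8]); i=np.argmin(np.linalg.norm(P-P0,axis=1)[:4]); print(P[:4],i)
cur=P0
for k in range(i+1,48):
    d=np.round((P[k]-cur)*2)/2; cur=cur+d; print(k,[-d[0],d[1]],round(a[k]),cur)
E
```

```text
[[579.7         35.6       ]
 [571.7         35.59986238]
 [563.70204847  35.52160282]
 [555.9543505   33.66418828]] 1
2 [np.float64(9.0), np.float64(0.5)] 94 [563.8  35.3]
3 [np.float64(8.0), np.float64(-1.5)] 112 [555.8  33.8]
4 [np.float64(6.5), np.float64(-4.5)] 129 [549.3  29.3]
5 [np.float64(6.0), np.float64(-5.0)] 137 [543.3  24.3]
6 [np.float64(4.5), np.float64(-6.5)] 155 [538.8  17.8]
7 [np.float64(2.5), np.float64(-7.5)] 173 [536.3  10.3]
8 [np.float64(0.0), np.float64(-8.0)] 180 [536.3   2.3]
9 [np.float64(0.0), np.float64(-8.0)] 180 [536.3  -5.7]
10 [np.float64(-0.5), np.float64(-8.0)] 194 [536.8 -13.7]
11 [np.float64(-3.0), np.float64(-7.5)] 212 [539.8 -21.2]
12 [np.float64(-5.5), np.float64(-6.0)] 229 [545.3 -27.2]
13 [np.float64(-6.0), np.float64(-5.0)] 236 [551.3 -32.2]
14 [np.float64(-7.5), np.float64(-3.5)] 254 [558.8 -35.7]
15 [np.float64(-7.5), np.float64(-1.0)] 270 [566.3 -36.7]
16 [np.float64(-8.0), np.float64(0.0)] 270 [574.3 -36.7]
17 [np.float64(-8.0), np.float64(0.5)] 276 [582.3 -36.2]
18 [np.float64(-8.0), np.float64(2.0)] 294 [590.3 -34.2]
19 [np.float64(-
[... 942 characters left out ...]
8]
36 [np.float64(4.0), np.float64(-6.5)] 519 [537.8  16.3]
37 [np.float64(1.5), np.float64(-8.0)] 537 [536.3   8.3]
38 [np.float64(0.0), np.float64(-8.0)] 540 [5.363e+02 3.000e-01]
39 [np.float64(0.0), np.float64(-8.0)] 540 [536.3  -7.7]
40 [np.float64(-1.0), np.float64(-8.0)] 557 [537.3 -15.7]
41 [np.float64(-3.5), np.float64(-7.0)] 575 [540.8 -22.7]
42 [np.float64(-5.5), np.float64(-5.5)] 591 [546.3 -28.2]
43 [np.float64(-6.5), np.float64(-5.0)] 600 [552.8 -33.2]
44 [np.float64(-7.5), np.float64(-3.0)] 618 [560.3 -36.2]
45 [np.float64(-8.0), np.float64(-0.5)] 630 [568.3 -36.7]
46 [np.float64(-8.0), np.float64(0.0)] 630 [576.3 -36.7]
47 [np.float64(-8.0), np.float64(0.5)] 640 [584.3 -36.2]
```

Call:
drive_tool:
  motion:
    - [[9,0.5,0,0,1],[8,-1.5,0,0,1],[6.5,-4.5,0,0,1]]

```text
t: 7.97
ee_pos: [0.5488, 0.0307, 0.1444]
tcp_rot: [-0.0, 1.0, 0.0, 0.0]
wrist_force: [-0.3, 3.2, 1.4]
finger_gap: -0.0001
finger_force: 1.8
```

Call:
drive_tool:
  motion:
    - [[4.5,-6.5,0,0,1],[4,-6.5,0,0,1]]

```text
t: 8.13
ee_pos: [0.5392, 0.0175, 0.1443]
tcp_rot: [-0.0, 1.0, 0.001, -0.001]
wrist_force: [-10.6, 9.1, 4.4]
finger_gap: 0.0003
finger_force: 7.4
```

```bash
cat > wit.py <<'E'
# witness-line angle: wrist picture warped to a top view of the nut's top plane
from h import *
import sys
n=sys.argv[1]; zt=float(sys.argv[2]) if len(sys.argv)>2 else .181
C=np.array([.5727,-.0005]); p,M=T('wrist'); f=240/np.tan(np.radians(p['fovy'])/2)
s=bot.state(); p,M=T('wrist'); im,d=viewer.capture('wrist'); I=np.linalg.inv(M)
g=np.mgrid[-36:36.1:.25,-36:36.1:.25]/1e3   # rows: -y, cols: x
X=C[0]+g[1]; Y=C[1]-g[0]; W=np.stack([X,Y,np.full_like(X,zt)],-1)@I[:3,:3].T+I[:3,3]
mu=(p['cx']+f*W[...,0]/W[...,2]).astype(np.float32); mv=(p['cy']+f*W[...,1]/W[...,2]).astype(np.float32)
B=cv2.remap(im,mu,mv,cv2.INTER_LINEAR); dd=cv2.remap(d,mu,mv,cv2.INTER_NEAREST)
cv2.imwrite(f'pics/{n}.png',cv2.resize(B[...,::-1],None,fx=2,fy=2))
G=B.mean(-1); th=np.radians(np.arange(0,360,2)); rr=np.arange(14,26,.5)
v=[np.mean([G[int(round(144-r*4*np.sin(t))),int(round(144+r*4*np.cos(t)))] for r in rr]) for t in th]
v=np.array(v); print(s['t'],'dark angles',[(int(np.degrees(th[i])),int(v[i])) for i in np.argsort(v)[:8]],'median',np.median(v))
E
python3 wit.py n1
```

```text
8.1333 dark angles [(24, 30), (20, 30), (26, 30), (22, 31), (29, 31), (28, 31), (18, 31), (338, 31)] median 35.25694444444444
```

View pics/n1.png

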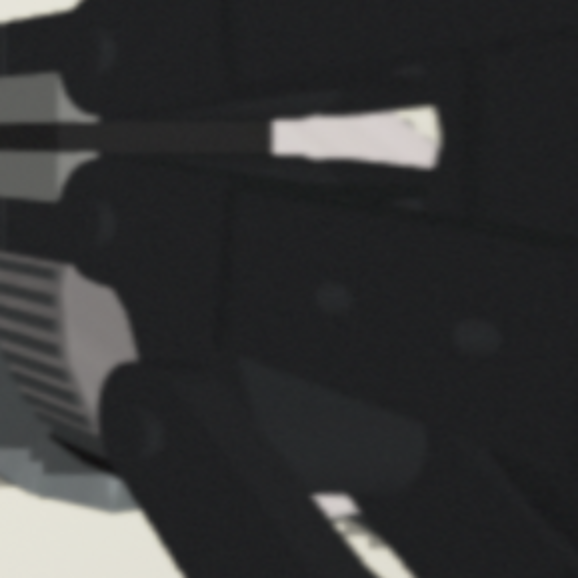

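The rectified view is blocked by the gripper on this side, but knurling and rim are visible at the left (40,330). I'll carry on round and look again once the finger is on the far side.

Call:
drive_tool:
  motion:
    - [[2.5,-6,0,0,1],[0,-8,0,0,1],[0,-8,0,0,1]]

```text
t: 8.43
ee_pos: [0.5347, -0.005, 0.1442]
tcp_rot: [-0.0, 1.0, 0.0, -0.004]
wrist_force: [-30.8, 1.4, 15.3]
finger_gap: -0.0002
finger_force: 15.7
```

Call:
drive_tool:
  motion:
    - [[1.5,-8,0,0,1],[-3,-7.5,0,0,1],[-5.5,-6,0,0,1]]

```text
t: 8.68
ee_pos: [0.543, -0.0283, 0.1444]
tcp_rot: [0.0, 1.0, -0.001, -0.003]
wrist_force: [-23.3, -11.9, 9.3]
finger_gap: 0.0002
finger_force: 13.6
```

Call:
drive_tool:
  motion:
    - [[-5.5,-6,0,0,1],[-7.5,-3.5,0,0,1],[-7.5,-1,0,0,1]]

```text
t: 8.93
ee_pos: [0.5649, -0.0415, 0.1447]
tcp_rot: [0.001, 1.0, -0.003, -0.001]
wrist_force: [-7.4, -30.5, 6.4]
finger_gap: -0.0003
finger_force: 15.7
```

```bash
python3 wit.py n2 .183
```

```text
8.9333 dark angles [(312, 31), (314, 32), (310, 32), (46, 32), (34, 32), (306, 32), (29, 32), (44, 32)] median 122.98611111111113
```

Call:
drive_tool:
  motion:
    - [[-8,-2,0,0,1],[-8,0,0,0,1],[-8,2,0,0,1]]

```text
t: 9.23
ee_pos: [0.5903, -0.0403, 0.1448]
tcp_rot: [0.001, 1.0, -0.002, 0.001]
wrist_force: [3.7, -11.3, -0.3]
finger_gap: 0.0001
finger_force: 5.6
```

```bash
python3 wit.py n3 .184
```

```text
9.2333 dark angles [(108, 32), (110, 33), (112, 34), (114, 34), (106, 38), (116, 39), (118, 72), (104, 87)] median 129.84027777777777
```

The witness line is clear at 111°. It started at 145.5°, so the nut has backed off about 325°. I'll recentre the plan using the contacts felt.

```bash
python3 - <<'E'
from plan import *
P,a=path((572.7,-1.5),1.8,hx=10.3,hy=11.7,n=70)
cur=np.array([589.8,-37.7]); m=(a>280)&(a<330); k0=np.where(m)[0][np.argmin(np.linalg.norm(P[m]-cur,axis=1))]; print(P[k0])
for k in range(k0+1,k0+32):
    d=np.round((P[k]-cur)*2)/2; cur=cur+d; print(k-k0,[float(-d[0]),float(d[1])],round(a[k]),cur)
E
```

```text
[587.62361605 -38.17304823]
1 [-5.0, 3.0] 305 [594.8 -34.7]
2 [-5.5, 5.5] 322 [600.3 -29.2]
3 [-5.0, 6.5] 328 [605.3 -22.7]
4 [-3.0, 7.5] 346 [608.3 -15.2]
5 [-1.0, 8.0] 360 [609.3  -7.2]
6 [0.0, 8.0] 360 [609.3   0.8]
7 [0.0, 8.0] 366 [609.3   8.8]
8 [2.0, 7.5] 383 [607.3  16.3]
9 [4.5, 7.0] 398 [602.8  23.3]
10 [5.0, 6.0] 406 [597.8  29.3]
11 [6.5, 4.5] 424 [591.3  33.8]
12 [7.5, 2.5] 441 [583.8  36.3]
13 [8.0, 0.0] 450 [575.8  36.3]
14 [8.0, 0.0] 450 [567.8  36.3]
15 [8.0, -0.5] 463 [559.8  35.8]
16 [7.5, -3.0] 481 [552.3  32.8]
17 [6.0, -5.0] 498 [546.3  27.8]
18 [5.0, -6.5] 504 [541.3  21.3]
19 [3.5, -7.0] 521 [537.8  14.3]
20 [1.5, -8.0] 539 [536.3   6.3]
21 [0.0, -8.0] 540 [536.3  -1.7]
22 [0.0, -8.0] 542 [536.3  -9.7]
23 [-1.5, -8.0] 559 [537.8 -17.7]
24 [-3.5, -7.0] 577 [541.3 -24.7]
25 [-5.0, -6.0] 582 [546.3 -30.7]
26 [-6.0, -5.0] 600 [552.3 -35.7]
27 [-7.5, -3.0] 617 [559.8 -38.7]
28 [-8.0, -0.5] 630 [567.8 -39.2]
29 [-8.0, -0.0] 630 [575.8 -39.2]
30 [-8.0, 0.0] 639 [583.8 -39.2]
31 [-7.5, 2.5] 657 [591.3 -36.7]
```

Call:
drive_tool:
  motion:
    - [[-5,3,0,0,1],[-5.5,5.5,0,0,1],[-5,6.5,0,0,1]]

```text
t: 9.53
ee_pos: [0.6065, -0.024, 0.1449]
tcp_rot: [0.001, 1.0, -0.001, 0.002]
wrist_force: [6.5, -6.0, 1.2]
finger_gap: -0.0001
finger_force: 4.4
```

Call:
drive_tool:
  motion:
    - [[-3,7.5,0,0,1],[-1,8,0,0,1]]

```text
t: 9.7
ee_pos: [0.6111, -0.0077, 0.1452]
tcp_rot: [0.001, 1.0, -0.001, 0.002]
wrist_force: [10.1, -1.7, 1.0]
finger_gap: -0.0002
finger_force: 5.0
```

```bash
python3 wit.py n4 .184
```

```text
9.7 dark angles [(218, 28), (216, 28), (220, 29), (222, 29), (214, 29), (224, 38), (212, 40), (226, 68)] median 127.47222222222223
```

View pics/n4.png

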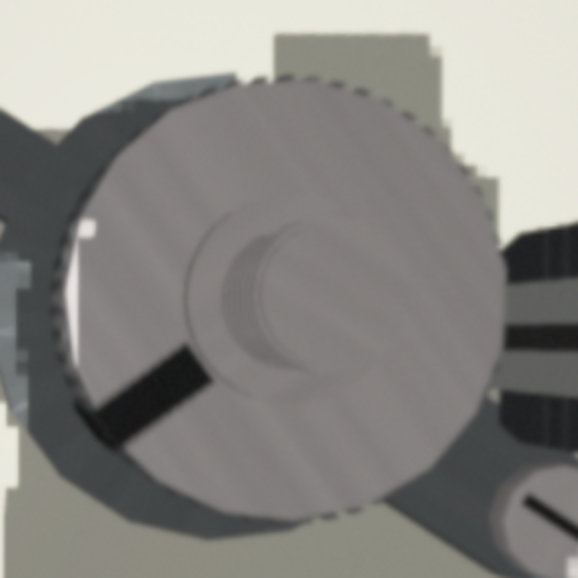

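The rectified view shows the witness line at about 218°, from (200,365) to (110,430), and the whole nut top. I'll check the number of turns from the nut's height, which rises 3 mm a turn against the fixed spindle and hub.

```bash
cat > hgt.py <<'E'
from h import *
C=np.array([.5727,-.0010])
p,M=T('wrist'); f=240/np.tan(np.radians(p['fovy'])/2); _,d=viewer.capture('wrist')
v,u=np.mgrid[0:480,0:640]; P=np.stack([(u-p['cx'])/f*d,(v-p['cy'])/f*d,d],-1)@M[:3,:3].T+M[:3,3]
r=np.hypot(P[...,0]-C[0],P[...,1]-C[1]); m=d>.1
z=P[...,2]
sp=z[m&(r<.006)&(z>.19)&(z<.21)]; nt=z[m&(r>.014)&(r<.024)&(z>.172)&(z<.195)]; hb=z[m&(r>.07)&(r<.1)&(z>.135)&(z<.15)]
print('spindle',np.median(sp),'nut top',np.median(nt),'hub',np.median(hb),len(sp),len(nt),'rise mm',1e3*(np.median(nt)-np.median(hb))-36, 1e3*(np.median(nt)-np.median(sp))+19)
E
python3 hgt.py
```

```text
spindle 0.19927983882678368 nut top 0.18387115840585216 hub 0.1443202223552516 1151 9676 rise mm 3.550936050600562 3.5913195790684806
```

The rise of 3.57 mm confirms about 432°. 288° remain, roughly 15 rows.

Call:
drive_tool:
  motion:
    - [[0,8,0,0,1],[0,8,0,0,1],[2,7.5,0,0,1],[4.5,7,0,0,1]]

```text
t: 10.13
ee_pos: [0.6031, 0.0238, 0.1445]
tcp_rot: [0.0, 1.0, -0.0, 0.001]
wrist_force: [5.8, 1.0, 2.0]
finger_gap: 0.0005
finger_force: 2.9
```

Call:
drive_tool:
  motion:
    - [[5,6,0,0,1],[6.5,4.5,0,0,1],[7.5,2.5,0,0,1]]

```text
t: 10.38
ee_pos: [0.5835, 0.0377, 0.1446]
tcp_rot: [-0.0, 1.0, 0.0, 0.0]
wrist_force: [1.0, 3.6, 1.7]
finger_gap: -0.0001
finger_force: 1.7
```

```bash
python3 wit.py n5 .186; python3 hgt.py
```

```text
10.3833 dark angles [(10, 63), (14, 63), (16, 64), (6, 64), (12, 64), (18, 64), (8, 64), (20, 65)] median 124.31944444444444
spindle 0.19931575367838608 nut top 0.18474634716673105 hub 0.14429326473026458 933 7014 rise mm 4.453082436466474 4.43059348834497
```

Call:
drive_tool:
  motion:
    - [[8,-1,0,0,1],[8,0,0,0,1],[8,-0.5,0,0,1],[7,-3.5,0,0,1]]

```text
t: 10.82
ee_pos: [0.5522, 0.0332, 0.1447]
tcp_rot: [-0.0, 1.0, 0.001, -0.0]
wrist_force: [-4.2, 9.9, 5.5]
finger_gap: -0.0005
finger_force: 5.5
```

Call:
drive_tool:
  motion:
    - [[5.5,-5,0,0,1],[5,-6.5,0,0,1],[3.5,-7,0,0,1]]

```text
t: 11.07
ee_pos: [0.537, 0.0141, 0.1443]
tcp_rot: [-0.0, 1.0, 0.001, -0.002]
wrist_force: [-14.6, 9.4, 8.6]
finger_gap: -0.0003
finger_force: 8.6
```

```bash
python3 hgt.py
```

```text
return _methods._mean(a, axis=axis, dtype=dtype,
  ret = ret.dtype.type(ret / rcount)
```

Call:
drive_tool:
  motion:
    - [[2,-8,0,0,1],[0,-8,0,0,1],[0,-8,0,0,1],[-1,-7.5,0,0,1]]

```text
t: 11.45
ee_pos: [0.5358, -0.0189, 0.1444]
tcp_rot: [0.0, 1.0, -0.0, -0.002]
wrist_force: [-10.5, -2.3, 6.8]
finger_gap: 0.0002
finger_force: 5.1
```

Call:
drive_tool:
  motion:
    - [[10,0,0,0,1],[0,-10,0,0,1],[-10,-15,0,0,1],[-25,-10,0,0,1],[-25,0,0,0,1]]

```text
t: 11.87
ee_pos: [0.5884, -0.0556, 0.1446]
tcp_rot: [0.001, 1.0, -0.0, 0.0]
wrist_force: [0.3, 0.5, 0.5]
finger_gap: 0.0
finger_force: 0.0
```

Call:
drive_tool:
  motion:
    - [[-10,0,0,0,1],[0,0,0,0,1]]

```text
t: 12.03
ee_pos: [0.599, -0.054, 0.1436]
tcp_rot: [0.0, 1.0, -0.0, -0.0]
wrist_force: [-0.7, 0.5, 0.3]
finger_gap: 0.0
finger_force: 0.0
```

```bash
python3 hgt.py; python3 wit.py n6 .187
```

```text
spindle 0.19932674115195811 nut top 0.18649806027803809 hub 0.14434332281699136 1068 9283 rise mm 6.154737461046729 6.171319126079972
12.0833 dark angles [(166, 36), (168, 36), (170, 36), (172, 36), (176, 37), (174, 37), (178, 58), (164, 63)] median 181.22222222222226
```

The nut is at about 742° (rise 6.16 mm, witness at 171°), inside the tolerance. Next is the washer: over the top to the far side of the pin, then down with the tip at 0.156.

Call:
drive_tool:
  motion:
    - [[0,0,-30,0,1],[0,0,-25,0,1],[22,38,0,0,1],[22,38,0,0,1],[23,38,0,0,1]]

```text
t: 12.55
ee_pos: [0.5326, 0.0553, 0.1996]
tcp_rot: [0.001, 1.0, -0.0, 0.0]
wrist_force: [0.5, 1.2, -0.3]
finger_gap: 0.0003
finger_force: 0.0
```

Call:
drive_tool:
  motion:
    - [[0,0,0,0,1],[0,0,25,0,1],[0,0,25,0,1],[0,0,10,0,1],[0,0,0,0,1]]

```text
t: 12.97
ee_pos: [0.5328, 0.0545, 0.1374]
tcp_rot: [0.0, 1.0, -0.0, -0.002]
wrist_force: [-0.2, 0.4, -1.4]
finger_gap: 0.0005
finger_force: 0.0
```

```bash
python3 look.py w3 washer_pin washer_pivot
```

```text
12.9667 [0.5328 0.0545 0.1374] [-0.2  0.4 -1.4]
washer_pin 0.73 [242.4 310.7] depth [0.5315 0.0251 0.1657] z [0.533  0.0245 0.163 ]
```

Call:
drive_tool:
  motion:
    - [[0,0,5,0,1],[0,-8,0,0,1],[1,-3,0,0,1],[1,-3,0,0,1],[0,0,0,0,1]]

```text
t: 13.53
ee_pos: [0.5324, 0.04, 0.1346]
tcp_rot: [0.001, 1.0, -0.0, 0.0]
wrist_force: [-0.8, -0.5, -0.2]
finger_gap: 0.0001
finger_force: 0.0
```

Call:
drive_tool:
  motion:
    - [[3,-4,0,0,1],[3,-4,0,0,1],[3,-4,0,0,1]]

```text
t: 13.78
ee_pos: [0.5231, 0.0285, 0.1344]
tcp_rot: [0.0, 1.0, 0.0, 0.0]
wrist_force: [1.3, -0.4, -0.7]
finger_gap: -0.0006
finger_force: 0.2
```

```bash
python3 look.py w4 washer_pin
```

```text
13.7833 [0.5231 0.0285 0.1344] [ 1.3 -0.4 -0.7]
washer_pin 0.97 [291.6 325.3] depth [0.5157 0.0198 0.1785] z [0.5249 0.0185 0.163 ]
```

Call:
drive_tool:
  motion:
    - [[6,-12,1.5,0,1],[3.5,-13,0,0,1],[1.5,-13,0,0,1]]

```text
t: 14.13
ee_pos: [0.5117, -0.0099, 0.1331]
tcp_rot: [-0.0, 1.0, 0.0, -0.0]
wrist_force: [-2.1, 1.2, 2.7]
finger_gap: -0.0001
finger_force: 2.2
```

Call:
drive_tool:
  motion:
    - [[0,-13,0,0,1],[-1,-13,0,0,1],[-2.5,-13,0,0,1]]

```text
t: 14.38
ee_pos: [0.5157, -0.0494, 0.1331]
tcp_rot: [0.0, 1.0, -0.0, 0.0]
wrist_force: [-0.7, 0.5, 3.6]
finger_gap: -0.0002
finger_force: 1.8
```

```bash
python3 look.py w5 washer_pin
```

```text
14.3833 [ 0.5157 -0.0494  0.1331] [-0.7  0.5  3.6]
washer_pin 0.92 [289.9 320.6] depth [ 0.5094 -0.0595  0.1727] z [ 0.515  -0.0603  0.163 ]
```

Call:
drive_tool:
  motion:
    - [[-4,-13,-0.5,0,1],[-6,-12,0,0,1],[-6,-10.5,0,0,1],[-6,-9,0,0,1],[0,0,0,0,1]]

```text
t: 14.9
ee_pos: [0.539, -0.0944, 0.1332]
tcp_rot: [0.001, 1.0, -0.0, 0.0]
wrist_force: [-0.6, -1.4, 2.3]
finger_gap: 0.0004
finger_force: 0.9
```

Call:
drive_tool:
  motion:
    - [[-3,10,0,0,1],[0,20,0,0,1],[0,0,-30,0,1],[0,0,-35,0,1],[0,0,-35,0,1]]

```text
t: 15.32
ee_pos: [0.5404, -0.0614, 0.2342]
tcp_rot: [-0.0, 1.0, 0.0, -0.001]
wrist_force: [0.3, -0.2, 1.3]
finger_gap: -0.0002
finger_force: 0.0
```

Call:
drive_tool:
  motion:
    - [[-30,20,-10,0,1],[-30,20,0,0,1],[-30,20,0,0,1],[-10,0,0,0,1],[0,0,0,0,1]]

```text
t: 15.73
ee_pos: [0.6421, -0.0006, 0.242]
tcp_rot: [-0.001, 1.0, 0.0, -0.001]
wrist_force: [0.0, -0.8, -0.9]
finger_gap: 0.0002
finger_force: 0.0
```

```bash
python3 look.py w6 washer_pin washer_pivot nut_center vial0_mid; python3 hgt.py; python3 wit.py n7 .187
```

```text
15.7333 [ 6.421e-01 -6.000e-04  2.420e-01] [ 0.  -0.8 -0.9]
washer_pivot 0.73 [263.2 201.8] depth [ 0.6176 -0.0373  0.1595] z [ 0.6191 -0.0382  0.153 ]
nut_center 0.77 [316.5 130. ] depth [ 0.5708 -0.0027  0.2001] z [ 0.5721 -0.0028  0.173 ]
spindle 0.1993412438306853 nut top 0.18649041933465046 hub 0.14437603548068217 435 4072 rise mm 6.114383853968292 6.149175503965164
16.0333 dark angles [(166, 41), (168, 45), (170, 51), (174, 52), (172, 53), (164, 58), (176, 59), (178, 101)] median 128.14583333333331
```

View pics/w6.png

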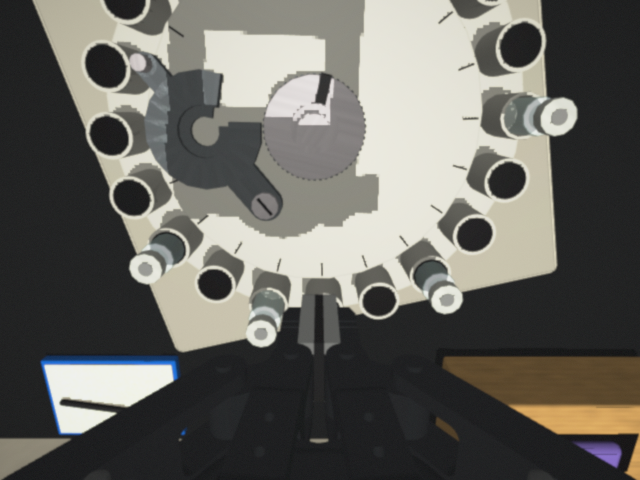

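The washer has swung out with its pin at (138,62), but its jaw tip at (262,128) looks right at the nut's edge. I'll calculate the swing angle.

```bash
python3 - <<'E'
from h import *
for uv in ((138,62),(262,128),(262,155)): 
    z=.163 if uv[0]==138 else .153
    q=at_z('wrist',uv,z)[:2]; print(q,'r nut',np.linalg.norm(q-[.5722,-.0015]))
a=at_z('wrist',(138,62),.163)[:2]; 
for pv in (at_z('wrist',(264,205),.158)[:2],np.array([.6215,-.0358])):
    v=a-pv; print(pv,np.linalg.norm(v),'swing',np.radians(np.degrees(np.arctan2(v[1],v[0]))%360-145.5))
E
```

```text
[ 0.53471796 -0.10589587] r nut 0.11092069439667869
[ 0.57199135 -0.03749254] r nut 0.03599314574482217
[ 0.58874042 -0.03827454] r nut 0.040323098762527446
[ 0.62050622 -0.03776148] 0.10955327604293633 swing 1.2733426295041308
[ 0.6215 -0.0358] 0.11155515617309929 swing 1.2815711095291376
```

Swing is about 1.28 rad, and the nearest washer edge is 36 mm from the nut's axis against the 28 mm rim. The nut is still at about 743° and the arm is free of everything, so I'm handing in.

```bash
python3 -c "
from cell import bot
print(bot.sign_off())"
```

```text
the job is handed in; nothing more can be done
None
```

The job is handed in, verdict not shown: the nut is backed off about 2.06 turns and the washer swung about 1.28 rad, clear of the nut, using the fingertips only and with no contact noticed with the vials or bench items.

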